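# Put the phone and the earbud cases on charge

### The job

Put the hallway's four devices on charge, one after another. Slide the black phone forward out from under the oak riser before lifting it, never forcing it against the riser, and lay it screen up, lengthways and centred in the grey charging cradle; set each of the three earbud cases upright and centred on the round charging pad whose ring has its own colour. Leave the brass key lying where it is, and let go of everything.

Things in the scene. Friction and masses are not known exactly. Their poses are not given: they have to be found in the camera images.
- ledge: Dark oak riser with letters on it, fixed on the shelf top (z = 0), 43 mm high. Board 100 (x) by 150 (y) by 12 mm, underside at 26 mm, front edge at x = +20 mm, rear at +120 in this frame; 126 mm clear between side cheeks, back wall from x = +108. Open front faces its -x, within 0.2 rad of the robot's -x. Origin on the shelf top. At the start 40 to 56 mm of the phone is hidden under it.
- phone: Black phone in a black rubber case, loose, lying flat with its dark screen up: 128 mm long (x) by 62 mm wide (y) by 14 mm thick, about 0.15 kg. Origin: centre of its underside. At the start it lies lengthways nearly along the riser's x, its -x end sticking out of the front.
- cradle: Flat grey plastic charging cradle, fixed: plate 164 (x) by 100 (y) by 8 mm high with a white rectangle in the middle of its top, on which the phone lies lengthways (along x, either end first). Low corner stops rise 6 mm above the plate round a bay of 152 by 90 mm; the middles of all sides are open. Origin: centre of the underside, on the shelf top.
- case_red: Red plastic earbud case, loose: rounded block 60 mm long (x) by 46 mm wide (y) by 26 mm high, with a thin black seam, 0.04 to 0.08 kg. Origin: centre of its underside. It starts flat on the shelf top with its x within about 0.5 rad of the robot's x direction.
- case_blue: Blue plastic earbud case, loose: rounded block 60 mm long (x) by 46 mm wide (y) by 26 mm high, with a thin black seam, 0.04 to 0.08 kg. Origin: centre of its underside. It starts flat on the shelf top with its x within about 0.5 rad of the robot's x direction.
- case_green: Green plastic earbud case, loose: rounded block 60 mm long (x) by 46 mm wide (y) by 26 mm high, with a thin black seam, 0.04 to 0.08 kg. Origin: centre of its underside. It starts flat on the shelf top with its x within about 0.5 rad of the robot's x direction.
- pad_red: Round charging pad with a red ring around a white middle, fixed: a disc 76 mm across and 10 mm high with a flat top. Origin: centre of the underside, on the shelf top.
- pad_blue: Round charging pad with a blue ring around a white middle, fixed: a disc 76 mm across and 10 mm high with a flat top. Origin: centre of the underside, on the shelf top.
- pad_green: Round charging pad with a green ring around a white middle, fixed: a disc 76 mm across and 10 mm high with a flat top. Origin: centre of the underside, on the shelf top.
- key: Brass house key on a steel ring, loose, lying flat on the shelf top among the other things: about 78 mm long along its x with the ring at the -x end, 28 mm wide, 3 mm thick. A bystander. Origin: on its underside near the middle.
Mind the look-alikes: they are no part of the job. What is shaped like the pad_green but orange is not meant.

How it is judged:
At the end, for the whole second after the job is handed in: Phone flat, screen up on the cradle plate, centre within 12 mm and length within 0.15 rad (either way round) of the cradle's. Each earbud case upright on the pad of its colour, centre within 12 mm of the pad's. Key within 25 mm of its start. All released, at rest (horizontal distance between phone and cradle below 0.012 m and angle between the x axis of phone and the x axis of cradle, either way round below 0.15 rad and angle between phone's own z axis and vertical below 0.08 rad and z of phone in the frame of cradle between 0.005 and 0.011 m and linear speed of each of phone, case_red, case_blue, case_green below 0.02 m/s and horizontal distance between case_red and pad_red below 0.012 m and angle between each of case_red, case_blue, case_green's own z axis and vertical below 0.1 rad and z of case_red in the frame of pad_red between 0.007 and 0.013 m and horizontal distance between case_blue and pad_blue below 0.012 m and z of case_blue in the frame of pad_blue between 0.007 and 0.013 m and horizontal distance between case_green and pad_green below 0.012 m and z of case_green in the frame of pad_green between 0.007 and 0.013 m and distance of key from where it was at the start of the episode below 0.025 m); the robot touches nothing.
It fails at once if the phone was forced against the riser (more than 15 N) (contact force between phone and ledge above 15 N).
It fails at once if the brass key was moved more than 25 mm (distance of key from where it was at the start of the episode above 0.025 m).
It also fails if it takes over 118 s, if anything falls off the work surface, if the arm or the gripper's body presses on something with over 40 N, if the wrist force passes 120 N, or if a joint passes its speed limit or range.

### The arm

A 7-joint arm with a two-finger parallel gripper is mounted at the origin on the work surface. World frame = base frame: x ahead of the robot, y to its left, z up, the work surface at z = 0. Lengths are in m, angles in rad, forces in N, time in s.
With the tool pointing down it reaches from about 0.425 to 0.925 m from the base axis. Payload 6.8 kg.
Tool frame: the origin (TCP) lies at the very end of the fingers, on their centre line; the grasp point (between the pads) lies 19 mm behind it (bot.grasp_offset is the distance from the TCP to the grasp point, in m); z points along the fingers, y is the direction in which the jaws open and shut (so a half turn about z gives the same grasp; the last joint's range is limited). The gripper opens to 85 mm and grips with 20 to 120 N. Pads are 22 mm wide; open, the fingers measure 114 mm over their backs; the gripper's body (76 mm by 85 mm) begins 54 mm behind the grasp point. The pads swing forward as they close: fully open they stand 13 mm farther back than shut.
Start: joints at [1.221, 0.477, 0.022, 1.555, -0.011, 1.109, -0.083], TCP at [0.162, -0.655, 0.231] pointing down, gripper open.
Joint ranges: [-2.96, 2.96], [-0.34, 2.1], [-1.41, 1.46], [0.24, 2.44], [-1.37, 4.51], [0.17, 1.92], [-2.96, 2.96]. Speed limits (rad/s): [2.39, 2.39, 3.14, 3.14, 3.14, 3.14, 3.14].

### API

Orientations are given as a unit quaternion [w, x, y, z].
In Python, from station import monitor, cams, bot, finder gives the robot as it stands.
- The arm moves only by the tool jog_arm, never from a script. Its argument "plan" is a list of rows, each an object of numbers: "x", "y", "z": the shift along the tool's x, y, z as a fraction of full scale; "wx", "wy", "wz": the turn, a rotation vector about the tool's x, y, z as a fraction of full scale. A call has 1 to 12 rows; each row is the pose to reach, as a shift and turn from the pose measured when the call began, along the tool's axes at that moment, turning the shorter way round; what a row does not reach only later rows make up. Full scale, the value 1, is 20 cm for a shift and 180 degrees for a turn. A row lasts 1/12 s, in which the tool goes at most 41.7 mm and 7.16 degrees, less where a joint would pass 70% of its speed; a pose out of reach is approached as far as the arm can. A call with a number of a shift or a turn outside -1 to 1 is refused whole. A call with a gripper value outside its range is refused whole. "hand" is the opening, from -1 (shut) to 1 (fully open), set as the call begins (left out, the last holds). The fingers move at their own pace and stop on an object; "grip_force" is the grip in N (left out, the last holds). Time passes only in rows, so rows that repeat a pose let the fingers close. It gives the time, the measured TCP pose, the force and the opening at its end, in the units of the state.
- monitor.get_obs(): the state, without advancing time (a new reading comes with each control period).
- cams.read_camera(name): name is "scene" or "top"; returns the picture (400x640x3 uint8, red, green, blue); there is no depth.
- cams.get_calibration(name): a dict with "fx", "fy", "cx", "cy" (pixels), "extrinsics" (4x4, takes a point from world to camera coordinates). Camera axes: x right, y down, z forward; pixel columns grow to the right and rows downward; lengths in m; the calibration is good to about 2 mm. A picture is of the moment at which its call begins. get_calibration takes no time and is no camera call.
- bot.hand_in(): hands the job in, once; it reports no verdict.
Trained networks look in the newest picture that a camera, given by its name, has taken for a name from the list of things; names that differ only in an ending like _2 or _b are one class to them, and where a whole thing is asked for, a point or a joint stands for the part that bears it (a point fixed in the world has none). Each returns a list of dicts, best first, with "confidence" (0 to 1); they miss things now and then, are a little off and sometimes report something else, mostly with a low value. They report only what shows in the picture. A call takes as long as a camera call. They do not tell look-alikes from the thing itself.
- finder.find_in(camera, target): "bbox" ([left, top, width, height] in pixels, round what is visible of it).
- finder.place_of(camera, target): "location" ([column, row] in pixels: a listed point, or the origin of a listed thing).
The state is a dict: "t": time; "q": joint angles; "joint_vel": joint speeds; "joint_torque": joint torques, N m; "eef_pos": TCP position; "tool_rot": TCP orientation; "contact_force": force on the tool from outside, world axes, zero at the start; "torque": the same for the moment, N m; "gripper_width": opening from 0.0 (shut) to 1.0 (fully open).
Only numpy, scipy, OpenCV 4.12 (cv2) and the standard library are available. Lean on these libraries where they do the work, as an engineer would, in place of code of your own. Each camera call takes 0.05 s, during which the arm holds its last target. There are 200 camera calls.

## Working session

There is one attempt and no reset: what is moved stays moved. The work goes in short steps, Python scripts to look and compute and a tool call to move; the robot and the scene stay as the last step left them, time stands still between calls to the robot, and variables do not carry over. Pictures are saved under pics/ and viewed, about 12 in all and at most 16, crops included, and the job is handed in when it is done.

Besides the shell and the picture viewer there is one more tool, called by a JSON object that holds its "method" and its "body", one argument or row to a line. jog_arm: Moves the arm, as the interface text tells. Shift numbers are shares of 20 cm and turn numbers shares of 180 degrees, none past 1 either way. Its arguments: {"type":"object","properties":{"plan":{"type":"array","items":{"type":"object","properties":{"x":{"type":"number","minimum":-1,"maximum":1},"y":{"type":"number","minimum":-1,"maximum":1},"z":{"type":"number","minimum":-1,"maximum":1},"wx":{"type":"number","minimum":-1,"maximum":1},"wy":{"type":"number","minimum":-1,"maximum":1},"wz":{"type":"number","minimum":-1,"maximum":1}}}},"hand":{"type":"number"},"grip_force":{"type":"number"}},"required":["plan"]}

```bash
ls; mkdir -p pics; python3 - <<'E'
from station import monitor,cams,bot,finder
import cv2
o=monitor.get_obs();print(o)
for c in("top","scene"):
    im=cams.read_camera(c);cv2.imwrite(f"pics/{c}0.png",im[:,:,::-1]);k=cams.get_calibration(c);print(c,k)
    for n in"ledge phone cradle case_red case_blue case_green pad_red pad_blue pad_green key".split():
        print(n,[(d["location"],round(d["confidence"],2)) for d in finder.place_of(c,n)])
E
```

```text
pics
{'t': 0.0, 'q': array([ 1.22091223,  0.4778182 ,  0.02233748,  1.55642652, -0.01148331,
        1.10929873, -0.0831101 ]), 'joint_vel': array([ 5.64878443e-04,  1.25604498e-03, -1.57737952e-04,  1.17762892e-03,
        4.90623101e-05, -6.06558852e-04,  4.22801222e-04]), 'joint_torque': array([-8.23574919e-04, -5.96447611e+01,  1.60752878e+00, -2.81188792e+01,
        1.23426921e-02,  9.54771938e-03,  2.45334155e-05]), 'eef_pos': array([ 0.16146316, -0.65480698,  0.23032407]), 'tool_rot': array([-8.92545083e-04,  9.92699761e-01,  1.20608267e-01, -1.83859304e-04]), 'contact_force': array([ 0.26753545,  0.13485827, -0.30519088]), 'torque': array([0.00289338, 0.05052879, 0.05234756]), 'gripper_width': 1.0000025327330817}
top {'fx': 361.2265902215188, 'fy': 361.2265902215188, 'cx': 328.1987863790663, 'cy': 199.13395039700748, 'extrinsics': array([[ 0.00472171, -0.99998688,  0.00198852,  0.04633488],
       [-0.99009594, -0.00495401, -0.14030499,  0.45808382],
       [ 0.140313  , -0.00130634, -0.99010634,  0.86272095],
       [ 0.        ,  0.        ,  0.        ,  1.        ]])}
le
[... 591 characters left out ...]
9673 ],
       [-0.42868938,  0.55299   , -0.71444207,  1.08481771],
       [ 0.        ,  0.        ,  0.        ,  1.        ]])}
ledge [([375.1, 209.3], 0.91), ([365.2, 147.9], 0.65)]
phone [([379.9, 207.6], 0.86)]
cradle [([282.2, 310.4], 0.57)]
case_red [([408.1, 167.5], 0.71), ([208.5, 370.2], 0.57), ([162.1, 327.6], 0.35)]
case_blue [([355.1, 268.4], 0.83), ([210.9, 371.4], 0.39)]
case_green [([304.0, 229.9], 0.56), ([356.9, 266.3], 0.42)]
pad_red [([163.5, 326.8], 0.8), ([280.8, 309.2], 0.31), ([204.9, 369.9], 0.15)]
pad_blue [([207.4, 370.2], 0.87)]
pad_green [([389.9, 131.7], 0.78), ([368.9, 146.7], 0.71), ([342.3, 122.7], 0.64)]
key [([331.6, 244.2], 0.57), ([281.5, 312.5], 0.47)]
```

```bash
python3 -c "
import cv2
a=cv2.imread('pics/top0.png')[90:330,120:540]
cv2.imwrite('pics/top0c.png',cv2.resize(a,None,fx=1.9,fy=1.9,interpolation=2))"
```

```text
(no output)
```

View pics/top0c.png

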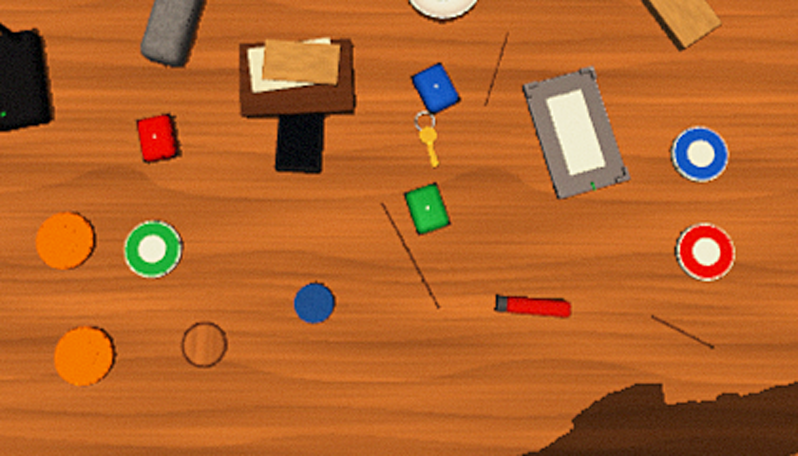

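View pics/scene0.png

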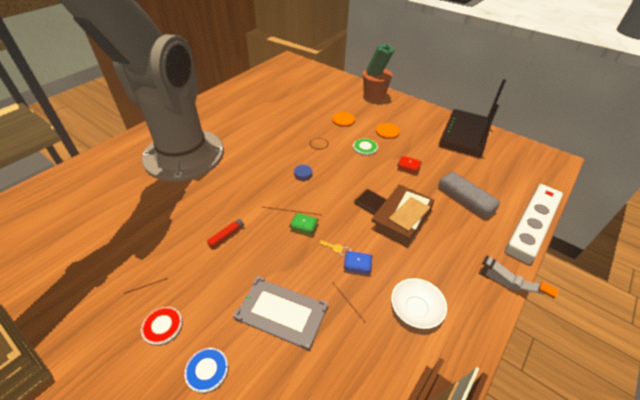

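```bash
cat >h.py <<'E'
import numpy as np,cv2
from scipy.optimize import minimize
from scipy.spatial.transform import Rotation as R
from station import monitor,cams,bot,finder
def proj(c,P):
    k=cams.get_calibration(c);E=k["extrinsics"];p=np.atleast_2d(P)@E[:3,:3].T+E[:3,3]
    return np.c_[k["fx"]*p[:,0]/p[:,2]+k["cx"],k["fy"]*p[:,1]/p[:,2]+k["cy"]]
def back(c,uv,z):
    k=cams.get_calibration(c);E=k["extrinsics"];d=np.array([(uv[0]-k["cx"])/k["fx"],(uv[1]-k["cy"])/k["fy"],1])
    d=E[:3,:3].T@d;o=-E[:3,:3].T@E[:3,3];return o+d*(z-o[2])/d[2]
def box(x,y,a,l,w,z0,z1):
    s=np.array([[i*l/2,j*w/2] for i in(-1,1) for j in(-1,1)]);c,n=np.cos(a),np.sin(a)
    q=s@np.array([[c,n],[-n,c]])+[x,y]
    return np.vstack([np.c_[q,np.full(4,z)] for z in(z0,z1)])
def sil(c,P,sh,S=4):
    h=cv2.convexHull((proj(c,P)).astype(np.float32))[:,0]
    m=np.zeros((sh[0]*S,sh[1]*S),np.float32);cv2.fillConvexPoly(m,np.round(((h+.5)*S-.5)*16).astype(np.int32),1.,shift=4)
    return cv2.resize(m,(sh[1],sh[0]),interpolation=cv2.INTER_AREA)
def fit(c,mask,f,p0,step):
    p0=np.array(p0,float);step=np.array(step)
    g=lambda v:np.abs(sil(c,f(p0+v*step),mask.shape)-mask).sum()
    n=len(p0);r=minimize(g,np.zeros(n),method="Nelder-Mead",options=dict(initial_simplex=np.vstack([np.zeros(n),np.eye(n)]),xatol=.02,fatol=.05,maxiter=150))
    return p0+r.x*step,r.fun/mask.sum()
def hmask(im,col,uv,rad):
    h=cv2.cvtColor(im,cv2.COLOR_RGB2HSV).astype(int);H,Sx,V=h[...,0],h[...,1],h[...,2]
    m={"red":((H<4)|(H>172))&(Sx>170)&(V>50),"blue":(abs(H-109)<14)&(Sx>110),"green":(abs(H-65)<18)&(Sx>110),"black":V<32}[col]
    b=np.zeros(m.shape,bool);u,v=map(int,uv);b[v-rad:v+rad,u-rad:u+rad]=1;m=(m&b).astype(np.uint8)
    m=cv2.morphologyEx(m,cv2.MORPH_CLOSE,np.ones((3,3)))
    n,l,s,_=cv2.connectedComponentsWithStats(m);m=(l==1+s[1:,4].argmax()).astype(np.uint8)
    cs,_=cv2.findContours(m,cv2.RETR_EXTERNAL,2);return cv2.drawContours(m,cs,-1,1,-1).astype(np.float32)
def case(c,im,col,uv,z=0,a0=0):
    m=hmask(im,col,uv,22);p=back(c,uv,z+.026)
    return fit(c,m,lambda p:box(*p,.06,.046,z,z+.026),[p[0],p[1],a0],[.006,.006,.2])
def go(x,y,z,yaw):
    "world target -> tool-frame fractions from the present pose; yaw = heading of tool x, tool down"
    o=monitor.get_obs();q=o["tool_rot"];T=R.from_quat([q[1],q[2],q[3],q[0]])
    cur=T.as_matrix()[:,0];cy=np.arctan2(cur[1],cur[0])
    yaw=cy+(yaw-cy+np.pi/2)%np.pi-np.pi/2
    W=R.from_matrix(np.array([[np.cos(yaw),np.sin(yaw),0],[np.sin(yaw),-np.cos(yaw),0],[0,0,-1]]).T if 0 else np.c_[[np.cos(yaw),np.sin(yaw),0],[np.sin(yaw),-np.cos(yaw),0],[0,0,-1]])
    d=T.inv().apply(np.array([x,y,z])-o["eef_pos"])/.2;w=(T.inv()*W).as_rotvec()/np.pi
    print("xyz",d.round(4),"w",w.round(4),"cur yaw",round(cy,3),"to",round(yaw,3),"q7",o["q"][6].round(2),"t",round(o["t"],2))
E
python3 - <<'E'
from h import *
im=cv2.imread("pics/top0.png")[:,:,::-1].copy()
sc=cv2.imread("pics/scene0.png")[:,:,::-1].copy()
for c,u,us in(("red",(200,162),(408,166)),("blue",(350,137),(357,263)),("green",(345,200),(304,225))):
    print("case",c,case("top",im,c,u),case("scene",sc,c,us))
a=np.linspace(0,6.28,40)
for c,u in(("red",(490,221)),("blue",(487,170)),("green",(200,220))):
    m=hmask(im,c,u,24);p=back("top",u,.01)
    f=lambda p:np.c_[p[0]+p[2]*np.cos(a),p[1]+p[2]*np.sin(a),0*a+.01]
    print("pad",c,fit("top",m,f,[p[0],p[1],.035],[.006,.006,.004]))
# cradle white rectangle
h=cv2.cvtColor(im,cv2.COLOR_RGB2HSV);m=((h[...,1]<60)&(h[...,2]>150)).astype(np.uint8);b=0*m;b[125:200,395:455]=1;m=m*b
n,l,s,cc=cv2.connectedComponentsWithStats(m);i=1+s[1:,4].argmax();m=(l==i).astype(np.float32);p=back("top",cc[i],.008)
print("cradle",fit("top",m,lambda p:box(*p,.008,.008),[p[0],p[1],.2,.12,.06],[.006,.006,.1,.01,.01]))
# phone visible part
m=hmask(im,"black",(278,168),24);print("px",m.sum());p=back("top",(278,165),.014)
print("phone vis",fit("top",m,lambda p:box(p[0]+np.cos(p[2])*p[3]/2,p[1]+np.sin(p[2])*p[3]/2,p[2],p[3],.062,.0,.014),[p[0]-.035,p[1],0,.07],[.008,.006,.1,.01]))
print("key",[back("top",((425/1.9+120),(90+r/1.9)),0) for r in(122,165)])
E
```

```text
case red (array([0.55330514, 0.37116609, 0.39837939]), np.float64(0.3487751256281407)) (array([ 1.69430440e-03,  2.35721388e+00, -1.35174083e-01]), np.float64(1.0))
case blue (array([ 0.62542609, -0.00376551,  0.37866512]), np.float64(0.2815755208333333)) (array([0.62013262, 0.009178  , 0.42033309]), np.float64(0.63484375))
case green (array([0.45988529, 0.00745135, 0.30047773]), np.float64(0.20018796992481203)) (array([0.45010452, 0.01915498, 0.17070416]), np.float64(0.8569950331125827))
pad red (array([ 0.40500093, -0.36215279,  0.03395672]), np.float64(0.03244357638888889))
pad blue (array([ 0.53785274, -0.36251193,  0.03417301]), np.float64(0.036533273381294966))
pad green (array([0.40517929, 0.37185   , 0.03445527]), np.float64(0.04079278523489933))
cradle (array([ 0.56749179, -0.19457341,  0.27847007,  0.11238932,  0.05226865]), np.float64(0.03843390804597701))
px 727.0
phone vis (array([0.51324116, 0.18011786, 0.00772722, 0.07525833]), np.float64(0.08038170563961486))
key [array([0.58122976, 0.00859974, 0.        ]), array([5.20950360e-01, 8.67770795e-03, 1.11022302e-16])]
```

```bash
python3 - <<'E'
from h import *
im=cv2.imread("pics/top0.png")[:,:,::-1].copy();sc=cv2.imread("pics/scene0.png")[:,:,::-1].copy();t=[]
for cam,I,L in(("top",im,(("red",(200,162)),("blue",(350,137)),("green",(345,200)),("black",(278,168)))),("scene",sc,(("red",(408,164)),("blue",(357,263)),("green",(304,223))))):
  for c,u in L:
    m=hmask(I,c,u,22);print(c,m.sum());v=I.copy()
    cs,_=cv2.findContours(m.astype(np.uint8),0,2)
    s=v[u[1]-24:u[1]+24,u[0]-24:u[0]+24];s=cv2.resize(s,(190,190),interpolation=0)
    mm=cv2.resize(m[u[1]-24:u[1]+24,u[0]-24:u[0]+24],(190,190),interpolation=0);t.append(np.vstack([s,np.dstack([mm*255]*3).astype(np.uint8)]))
t.append(0*t[0])
cv2.imwrite("pics/masks.png",cv2.resize(np.vstack([np.hstack(t[:4]),np.hstack(t[4:])]),(600,600))[:,:,::-1])
E
```

```text
red 398.0
blue 384.0
green 399.0
black 727.0
red 1.0
blue 400.0
green 302.0
```

View pics/masks.png

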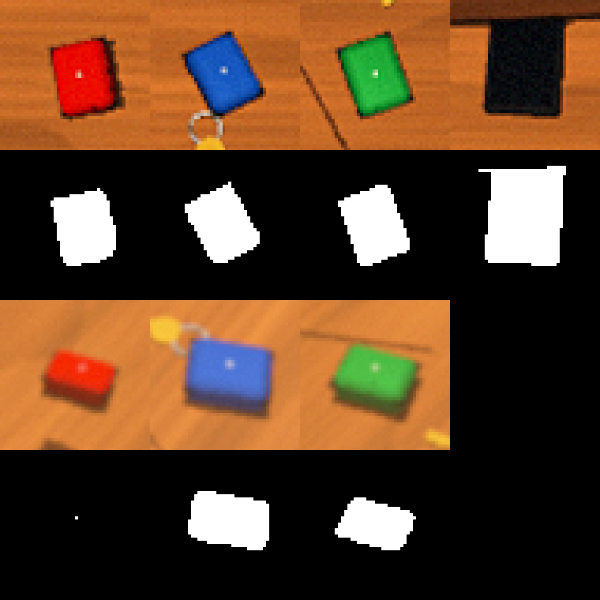

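```bash
cat >>h.py <<'E'
def case(c,im,col,uv,z=0,a0=0.25):
    m=hmask(im,col,uv,22);p=back(c,uv,z+.026)
    return fit(c,m,lambda p:box(*p,z+.025,z+.025),[p[0],p[1],a0,.053,.041],[.004,.004,.12,.005,.005])
def phone(c,im,uv,r0,L=None,z=0):
    m=hmask(im,"black",uv,32);m[:r0]=0;p=back(c,uv,.014)
    return fit(c,m,lambda p:box(p[0]+np.cos(p[2])*p[3]/2,p[1]+np.sin(p[2])*p[3]/2,p[2],p[3],p[4],z+.013,z+.013),[p[0]-.035,p[1],0.03,.07,.06],[.006,.004,.06,.01,.004])
E
python3 - <<'E'
from h import *
im=cv2.imread("pics/top0.png")[:,:,::-1].copy()
np.set_printoptions(precision=4,suppress=1)
for c,u in(("red",(200,162)),("blue",(350,137)),("green",(345,200))): print(c,*case("top",im,c,u))
print("phone front,yaw,vis",*phone("top",im,(278,168),157))
# ledge front edge: dark brown mask
h=cv2.cvtColor(im,cv2.COLOR_RGB2HSV);m=(h[...,2]<90)
for u in(250,255,300,303): print(u,[int(h[v,u,2]) for v in range(140,160)])
print([back("top",(u,v),.038) for u,v in((246.5,150.5),(306.5,148.5))])
for x,y,a in((.5,.18,0),):go(x,y,.15,a)
E
```

```text
red [0.5516 0.3674 0.2471 0.0572 0.0444] 0.06846733668341709
blue [ 0.6218 -0.0029  0.4715  0.0573  0.0442] 0.056966145833333336
green [0.4583 0.0086 0.3416 0.0565 0.0429] 0.04949874686716792
phone front,yaw,vis [ 0.5101  0.181  -0.0331  0.0603  0.0605] 0.04083935018050541
250 [107, 107, 102, 101, 100, 102, 91, 95, 96, 97, 71, 21, 142, 213, 196, 192, 204, 207, 208, 207]
255 [102, 104, 111, 96, 106, 96, 95, 99, 103, 91, 51, 42, 144, 209, 199, 194, 205, 209, 212, 213]
300 [107, 104, 113, 100, 99, 107, 117, 103, 52, 44, 143, 207, 204, 198, 192, 197, 203, 208, 213, 208]
303 [100, 109, 106, 107, 106, 111, 112, 97, 38, 49, 137, 211, 205, 194, 190, 193, 203, 211, 211, 206]
[array([0.5792, 0.2541, 0.038 ]), array([0.5852, 0.1037, 0.038 ])]
xyz [ 2.6428 -3.6503  0.4065] w [ 0.    -0.     0.077] cur yaw 0.242 to 0.0 q7 -0.08 t 1.1
```

```bash
python3 - <<'E'
from h import *
go(.622,-.003,.12,.4715)
E
```

```text
xyz [ 3.016  -2.6159  0.5565] w [ 0.     -0.     -0.0731] cur yaw 0.242 to 0.471 q7 -0.08 t 1.1
```

{"method": "jog_arm", "body": {
  "plan": [
    {"x": 0.1, "y": -0.09},
    {"x": 0.25, "y": -0.22},
    {"x": 0.4, "y": -0.35},
    {"x": 0.55, "y": -0.48},
    {"x": 0.7, "y": -0.61},
    {"x": 0.85, "y": -0.74},
    {"x": 1, "y": -0.87},
    {"x": 1, "y": -0.87}
  ],
  "hand": 1,
  "grip_force": 40
}}

```text
invalid input at $.plan[0]: expected keys x, y, z, wx, wy, wz
```

{"method": "jog_arm", "body": {
  "plan": [
    {"x": 0.1, "y": -0.09},
    {"x": 0.25, "y": -0.22},
    {"x": 0.4, "y": -0.35},
    {"x": 0.55, "y": -0.48},
    {"x": 0.7, "y": -0.61},
    {"x": 0.85, "y": -0.74},
    {"x": 1, "y": -0.87},
    {"x": 1, "y": -0.87}
  ]
}}

```text
invalid input at $.plan[0]: expected keys x, y, z, wx, wy, wz
```

{"method": "jog_arm", "body": {
  "plan": [
    {"x": 0.1, "y": -0.09},
    {"x": 0.25, "y": -0.22},
    {"x": 0.4, "y": -0.35},
    {"x": 0.55, "y": -0.48},
    {"x": 0.7, "y": -0.61},
    {"x": 0.85, "y": -0.74},
    {"x": 1, "y": -0.87},
    {"x": 1, "y": -0.87},
    {"x": 1, "y": -0.87}
  ]
}}

```text
invalid input at $.plan[0]: expected keys x, y, z, wx, wy, wz
```

```bash
python3 - <<'E'
from h import *
go(.622,-.003,.06,.4715)
E
```

```text
xyz [ 3.0159 -2.6159  0.8565] w [ 0.     -0.     -0.0731] cur yaw 0.242 to 0.471 q7 -0.08 t 1.1
```

{"method": "jog_arm", "body": {
  "plan": [
    {"x": 0.1, "y": -0.09, "z": 0, "wx": 0, "wy": 0, "wz": 0},
    {"x": 0.25, "y": -0.22, "z": 0, "wx": 0, "wy": 0, "wz": 0},
    {"x": 0.4, "y": -0.35, "z": 0, "wx": 0, "wy": 0, "wz": 0},
    {"x": 0.55, "y": -0.48, "z": 0, "wx": 0, "wy": 0, "wz": 0},
    {"x": 0.7, "y": -0.61, "z": 0, "wx": 0, "wy": 0, "wz": 0},
    {"x": 0.85, "y": -0.74, "z": 0, "wx": 0, "wy": 0, "wz": 0},
    {"x": 1, "y": -0.87, "z": 0, "wx": 0, "wy": 0, "wz": 0}
  ],
  "hand": 1,
  "grip_force": 40
}}

```text
t: 1.68
eef_pos: [0.3149, -0.4369, 0.2316]
tool_rot: [0.0, 0.993, 0.12, 0.0]
contact_force: [0.8, -0.2, 0.2]
gripper_width: 1.001
```

{"method": "jog_arm", "body": {
  "plan": [
    {"x": 0.1, "y": -0.09, "z": 0, "wx": 0, "wy": 0, "wz": 0},
    {"x": 0.25, "y": -0.22, "z": 0, "wx": 0, "wy": 0, "wz": 0},
    {"x": 0.4, "y": -0.35, "z": 0, "wx": 0, "wy": 0, "wz": 0},
    {"x": 0.55, "y": -0.48, "z": 0, "wx": 0, "wy": 0, "wz": 0},
    {"x": 0.7, "y": -0.61, "z": 0, "wx": 0, "wy": 0, "wz": 0},
    {"x": 0.85, "y": -0.74, "z": 0, "wx": 0, "wy": 0, "wz": 0},
    {"x": 1, "y": -0.87, "z": 0, "wx": 0, "wy": 0, "wz": 0}
  ]
}}

```text
t: 2.27
eef_pos: [0.4683, -0.2185, 0.2319]
tool_rot: [0.001, 0.993, 0.12, 0.0]
contact_force: [0.7, -0.6, 0.2]
gripper_width: 1.003
```

{"method": "jog_arm", "body": {
  "plan": [
    {"x": 0.1, "y": -0.09, "z": 0, "wx": 0, "wy": 0, "wz": 0},
    {"x": 0.25, "y": -0.22, "z": 0, "wx": 0, "wy": 0, "wz": 0},
    {"x": 0.4, "y": -0.35, "z": 0, "wx": 0, "wy": 0, "wz": 0},
    {"x": 0.55, "y": -0.48, "z": 0.1, "wx": 0, "wy": 0, "wz": 0},
    {"x": 0.7, "y": -0.61, "z": 0.2, "wx": 0, "wy": 0, "wz": 0},
    {"x": 0.85, "y": -0.74, "z": 0.3, "wx": 0, "wy": 0, "wz": -0.04},
    {"x": 1, "y": -0.87, "z": 0.4, "wx": 0, "wy": 0, "wz": -0.073},
    {"x": 1, "y": -0.87, "z": 0.5, "wx": 0, "wy": 0, "wz": -0.073},
    {"x": 1, "y": -0.87, "z": 0.5, "wx": 0, "wy": 0, "wz": -0.073},
    {"x": 1, "y": -0.87, "z": 0.5, "wx": 0, "wy": 0, "wz": -0.073}
  ]
}}

```text
t: 3.1
eef_pos: [0.6201, -0.0015, 0.1305]
tool_rot: [0.0, 0.972, 0.234, -0.001]
contact_force: [-0.5, -0.8, -0.0]
gripper_width: 0.999
```

```bash
python3 - <<'E'
from h import *
go(.622,-.003,.002,.4715)
E
```

```text
xyz [0.0067 0.0108 0.6423] w [-0.      0.0008  0.    ] cur yaw 0.472 to 0.471 q7 -1.39 t 3.1
```

{"method": "jog_arm", "body": {
  "plan": [
    {"x": 0.007, "y": 0.011, "z": 0.12, "wx": 0, "wy": 0, "wz": 0},
    {"x": 0.007, "y": 0.011, "z": 0.27, "wx": 0, "wy": 0, "wz": 0},
    {"x": 0.007, "y": 0.011, "z": 0.42, "wx": 0, "wy": 0, "wz": 0},
    {"x": 0.007, "y": 0.011, "z": 0.53, "wx": 0, "wy": 0, "wz": 0},
    {"x": 0.007, "y": 0.011, "z": 0.59, "wx": 0, "wy": 0, "wz": 0},
    {"x": 0.007, "y": 0.011, "z": 0.63, "wx": 0, "wy": 0, "wz": 0},
    {"x": 0.007, "y": 0.011, "z": 0.642, "wx": 0, "wy": 0, "wz": 0},
    {"x": 0.007, "y": 0.011, "z": 0.642, "wx": 0, "wy": 0, "wz": 0}
  ]
}}

```text
t: 3.77
eef_pos: [0.6228, -0.0036, 0.003]
tool_rot: [0.001, 0.972, 0.233, -0.001]
contact_force: [-0.1, 0.3, -0.3]
gripper_width: 0.998
```

{"method": "jog_arm", "body": {
  "plan": [
    {"x": 0, "y": 0, "z": 0, "wx": 0, "wy": 0, "wz": 0},
    {"x": 0, "y": 0, "z": 0, "wx": 0, "wy": 0, "wz": 0},
    {"x": 0, "y": 0, "z": 0, "wx": 0, "wy": 0, "wz": 0},
    {"x": 0, "y": 0, "z": 0, "wx": 0, "wy": 0, "wz": 0},
    {"x": 0, "y": 0, "z": 0, "wx": 0, "wy": 0, "wz": 0},
    {"x": 0, "y": 0, "z": 0, "wx": 0, "wy": 0, "wz": 0},
    {"x": 0, "y": 0, "z": 0, "wx": 0, "wy": 0, "wz": 0},
    {"x": 0, "y": 0, "z": 0, "wx": 0, "wy": 0, "wz": 0}
  ],
  "hand": -1
}}

```text
t: 4.43
eef_pos: [0.6237, -0.0036, 0.0043]
tool_rot: [0.001, 0.972, 0.233, 0.0]
contact_force: [-1.0, -0.6, 6.2]
gripper_width: 0.528
```

```bash
python3 - <<'E'
from h import *
go(.538,-.3625,.12,.4715)
E
```

```text
xyz [-1.1957  1.4061 -0.5762] w [ 0.0006 -0.     -0.0003] cur yaw 0.471 to 0.471 q7 -1.45 t 4.43
```

{"method": "jog_arm", "body": {
  "plan": [
    {"x": 0, "y": 0, "z": -0.08, "wx": 0, "wy": 0, "wz": 0},
    {"x": 0, "y": 0, "z": -0.2, "wx": 0, "wy": 0, "wz": 0},
    {"x": -0.05, "y": 0.05, "z": -0.32, "wx": 0, "wy": 0, "wz": 0},
    {"x": -0.15, "y": 0.17, "z": -0.42, "wx": 0, "wy": 0, "wz": 0},
    {"x": -0.27, "y": 0.31, "z": -0.5, "wx": 0, "wy": 0, "wz": 0},
    {"x": -0.39, "y": 0.45, "z": -0.5, "wx": 0, "wy": 0, "wz": 0},
    {"x": -0.5, "y": 0.58, "z": -0.5, "wx": 0, "wy": 0, "wz": 0},
    {"x": -0.58, "y": 0.68, "z": -0.5, "wx": 0, "wy": 0, "wz": 0},
    {"x": -0.6, "y": 0.7, "z": -0.5, "wx": 0, "wy": 0, "wz": 0}
  ]
}}

```text
t: 5.18
eef_pos: [0.5781, -0.1897, 0.1046]
tool_rot: [0.003, 0.973, 0.229, -0.001]
contact_force: [-0.1, -0.5, -0.8]
gripper_width: 0.526
```

{"method": "jog_arm", "body": {
  "plan": [
    {"x": -0.08, "y": 0.1, "z": 0, "wx": 0, "wy": 0, "wz": 0},
    {"x": -0.2, "y": 0.24, "z": 0, "wx": 0, "wy": 0, "wz": 0},
    {"x": -0.32, "y": 0.38, "z": 0, "wx": 0, "wy": 0, "wz": 0},
    {"x": -0.44, "y": 0.52, "z": 0, "wx": 0, "wy": 0, "wz": 0},
    {"x": -0.54, "y": 0.64, "z": 0, "wx": 0, "wy": 0, "wz": 0},
    {"x": -0.595, "y": 0.705, "z": 0, "wx": 0, "wy": 0, "wz": 0},
    {"x": -0.595, "y": 0.705, "z": 0, "wx": 0, "wy": 0, "wz": 0},
    {"x": -0.595, "y": 0.705, "z": 0, "wx": 0, "wy": 0, "wz": 0}
  ]
}}

```text
t: 5.85
eef_pos: [0.5343, -0.3695, 0.1054]
tool_rot: [0.002, 0.974, 0.228, -0.001]
contact_force: [0.6, 0.6, -0.0]
gripper_width: 0.529
```

```bash
python3 - <<'E'
from h import *
go(.538,-.3625,.0145,.4715)
E
```

```text
xyz [ 0.0334 -0.0252  0.4545] w [ 0.0014  0.0008 -0.0033] cur yaw 0.461 to 0.471 q7 -0.78 t 5.85
```

{"method": "jog_arm", "body": {
  "plan": [
    {"x": 0.037, "y": -0.025, "z": 0.1, "wx": 0, "wy": 0, "wz": 0},
    {"x": 0.037, "y": -0.025, "z": 0.22, "wx": 0, "wy": 0, "wz": 0},
    {"x": 0.037, "y": -0.025, "z": 0.34, "wx": 0, "wy": 0, "wz": 0},
    {"x": 0.037, "y": -0.025, "z": 0.41, "wx": 0, "wy": 0, "wz": 0},
    {"x": 0.037, "y": -0.025, "z": 0.44, "wx": 0, "wy": 0, "wz": 0},
    {"x": 0.037, "y": -0.025, "z": 0.453, "wx": 0, "wy": 0, "wz": 0},
    {"x": 0.037, "y": -0.025, "z": 0.453, "wx": 0, "wy": 0, "wz": 0},
    {"x": 0.037, "y": -0.025, "z": 0.453, "wx": 0, "wy": 0, "wz": 0}
  ]
}}

```text
t: 6.52
eef_pos: [0.5397, -0.3621, 0.0158]
tool_rot: [0.003, 0.973, 0.229, 0.0]
contact_force: [1.1, 0.0, -0.4]
gripper_width: 0.533
```

{"method": "jog_arm", "body": {
  "plan": [
    {"x": 0, "y": 0, "z": 0, "wx": 0, "wy": 0, "wz": 0},
    {"x": 0, "y": 0, "z": 0, "wx": 0, "wy": 0, "wz": 0},
    {"x": 0, "y": 0, "z": 0, "wx": 0, "wy": 0, "wz": 0},
    {"x": 0, "y": 0, "z": 0, "wx": 0, "wy": 0, "wz": 0},
    {"x": 0, "y": 0, "z": -0.05, "wx": 0, "wy": 0, "wz": 0},
    {"x": 0, "y": 0, "z": -0.15, "wx": 0, "wy": 0, "wz": 0},
    {"x": 0, "y": 0, "z": -0.3, "wx": 0, "wy": 0, "wz": 0},
    {"x": 0, "y": 0, "z": -0.5, "wx": 0, "wy": 0, "wz": 0},
    {"x": 0, "y": 0, "z": -0.5, "wx": 0, "wy": 0, "wz": 0}
  ],
  "hand": 1
}}

```text
t: 7.27
eef_pos: [0.544, -0.3636, 0.1244]
tool_rot: [0.007, 0.973, 0.229, 0.005]
contact_force: [0.1, -0.8, 0.8]
gripper_width: 1.0
```

```bash
python3 - <<'E'
from h import *
go(.4583,.0086,.1,.3416)
E
```

```text
xyz [ 0.4444 -1.8589  0.0952] w [ 0.005  -0.0022  0.0381] cur yaw 0.461 to 0.342 q7 -0.79 t 7.27
```

{"method": "jog_arm", "body": {
  "plan": [
    {"x": 0.04, "y": -0.12, "z": 0, "wx": 0, "wy": 0, "wz": 0},
    {"x": 0.08, "y": -0.3, "z": 0, "wx": 0.002, "wy": 0, "wz": 0.01},
    {"x": 0.12, "y": -0.49, "z": 0, "wx": 0.005, "wy": -0.002, "wz": 0.02},
    {"x": 0.16, "y": -0.68, "z": 0, "wx": 0.005, "wy": -0.002, "wz": 0.038},
    {"x": 0.2, "y": -0.87, "z": 0, "wx": 0.005, "wy": -0.002, "wz": 0.038},
    {"x": 0.23, "y": -0.98, "z": 0, "wx": 0.005, "wy": -0.002, "wz": 0.038}
  ]
}}

```text
t: 7.77
eef_pos: [0.4968, -0.1635, 0.1223]
tool_rot: [-0.001, 0.985, 0.172, 0.0]
contact_force: [0.1, 0.3, 0.3]
gripper_width: 0.998
```

```bash
python3 - <<'E'
from h import *
go(.4583,.0086,.06,.3416)
E
```

```text
xyz [ 0.1099 -0.8744  0.3123] w [-0.0003 -0.0002  0.0011] cur yaw 0.345 to 0.342 q7 -1.19 t 7.77
```

{"method": "jog_arm", "body": {
  "plan": [
    {"x": 0.02, "y": -0.15, "z": 0, "wx": 0, "wy": 0, "wz": 0},
    {"x": 0.04, "y": -0.33, "z": 0, "wx": 0, "wy": 0, "wz": 0},
    {"x": 0.07, "y": -0.52, "z": 0, "wx": 0, "wy": 0, "wz": 0},
    {"x": 0.09, "y": -0.7, "z": 0, "wx": 0, "wy": 0, "wz": 0.001},
    {"x": 0.11, "y": -0.83, "z": 0.1, "wx": 0, "wy": 0, "wz": 0.001},
    {"x": 0.11, "y": -0.874, "z": 0.2, "wx": 0, "wy": 0, "wz": 0.001},
    {"x": 0.11, "y": -0.874, "z": 0.3, "wx": 0, "wy": 0, "wz": 0.001},
    {"x": 0.11, "y": -0.874, "z": 0.3, "wx": 0, "wy": 0, "wz": 0.001},
    {"x": 0.11, "y": -0.874, "z": 0.3, "wx": 0, "wy": 0, "wz": 0.001}
  ]
}}

```text
t: 8.52
eef_pos: [0.458, 0.0085, 0.0625]
tool_rot: [-0.001, 0.985, 0.17, -0.0]
contact_force: [-0.5, -0.7, -0.9]
gripper_width: 1.0
```

```bash
python3 - <<'E'
from h import *
go(.4583,.0086,.002,.3416)
im=cams.read_camera("top");cv2.imwrite("pics/top1.png",im[:,:,::-1]);print(case("top",im,"blue",(487,167),.01,.46))
E
```

```text
xyz [2.000e-03 3.000e-04 3.025e-01] w [-0.0004  0.0002  0.0002] cur yaw 0.342 to 0.342 q7 -1.63 t 8.52
(array([ 0.53322083, -0.35127658,  0.44813923,  0.06104805,  0.06056048]), np.float64(0.13955479452054795))
```

{"method": "jog_arm", "body": {
  "plan": [
    {"x": 0.002, "y": 0, "z": 0.1, "wx": 0, "wy": 0, "wz": 0},
    {"x": 0.002, "y": 0, "z": 0.2, "wx": 0, "wy": 0, "wz": 0},
    {"x": 0.002, "y": 0, "z": 0.27, "wx": 0, "wy": 0, "wz": 0},
    {"x": 0.002, "y": 0, "z": 0.3, "wx": 0, "wy": 0, "wz": 0},
    {"x": 0.002, "y": 0, "z": 0.3, "wx": 0, "wy": 0, "wz": 0},
    {"x": 0.002, "y": 0, "z": 0.3, "wx": 0, "wy": 0, "wz": 0}
  ]
}}

```text
t: 9.07
eef_pos: [0.4601, 0.0082, 0.0041]
tool_rot: [-0.0, 0.986, 0.17, 0.001]
contact_force: [0.5, 0.2, 0.9]
gripper_width: 0.997
```

{"method": "jog_arm", "body": {
  "plan": [
    {"x": 0, "y": 0, "z": 0, "wx": 0, "wy": 0, "wz": 0},
    {"x": 0, "y": 0, "z": 0, "wx": 0, "wy": 0, "wz": 0},
    {"x": 0, "y": 0, "z": 0, "wx": 0, "wy": 0, "wz": 0},
    {"x": 0, "y": 0, "z": 0, "wx": 0, "wy": 0, "wz": 0},
    {"x": 0, "y": 0, "z": 0, "wx": 0, "wy": 0, "wz": 0},
    {"x": 0, "y": 0, "z": 0, "wx": 0, "wy": 0, "wz": 0},
    {"x": 0, "y": 0, "z": 0, "wx": 0, "wy": 0, "wz": 0},
    {"x": 0, "y": 0, "z": 0, "wx": 0, "wy": 0, "wz": 0}
  ],
  "hand": -1
}}

```text
t: 9.73
eef_pos: [0.4607, 0.0081, 0.005]
tool_rot: [-0.0, 0.986, 0.169, 0.002]
contact_force: [-0.6, -0.3, 7.5]
gripper_width: 0.53
```

```bash
python3 - <<'E'
from h import *
go(.405,.372,.12,.3416)
im=cv2.imread("pics/top1.png");cv2.imwrite("pics/c1.png",cv2.resize(im[130:240,440:530],None,fx=5,fy=5))
E
```

```text
xyz [ 0.347  -1.8078 -0.5747] w [ 0.0001 -0.0011 -0.0004] cur yaw 0.34 to 0.342 q7 -1.71 t 9.73
```

View pics/c1.png

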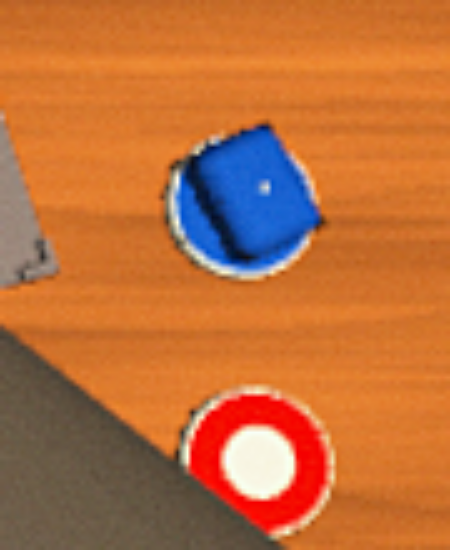

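```bash
python3 - <<'E'
from h import *
print(back("top",(492,168.6),.035),back("top",(492.5,167.2),.036), proj("top",[.538,-.3625,.036]))
E
```

```text
[ 0.53667682 -0.36092068  0.035     ] [ 0.54003189 -0.36191831  0.036     ] [[492.78057564 167.99582862]]
```

{"method": "jog_arm", "body": {
  "plan": [
    {"x": 0, "y": 0, "z": -0.08, "wx": 0, "wy": 0, "wz": 0},
    {"x": 0, "y": 0, "z": -0.2, "wx": 0, "wy": 0, "wz": 0},
    {"x": 0.02, "y": -0.05, "z": -0.32, "wx": 0, "wy": 0, "wz": 0},
    {"x": 0.05, "y": -0.18, "z": -0.42, "wx": 0, "wy": 0, "wz": 0},
    {"x": 0.08, "y": -0.35, "z": -0.5, "wx": 0, "wy": 0, "wz": 0},
    {"x": 0.11, "y": -0.53, "z": -0.55, "wx": 0, "wy": 0, "wz": 0},
    {"x": 0.14, "y": -0.71, "z": -0.57, "wx": 0, "wy": 0, "wz": 0},
    {"x": 0.17, "y": -0.85, "z": -0.57, "wx": 0, "wy": 0, "wz": 0},
    {"x": 0.18, "y": -0.92, "z": -0.57, "wx": 0, "wy": 0, "wz": 0}
  ]
}}

```text
t: 10.48
eef_pos: [0.4323, 0.1981, 0.1203]
tool_rot: [-0.001, 0.985, 0.172, 0.003]
contact_force: [-0.5, -0.2, -0.8]
gripper_width: 0.53
```

{"method": "jog_arm", "body": {
  "plan": [
    {"x": 0.02, "y": -0.1, "z": 0, "wx": 0, "wy": 0, "wz": 0},
    {"x": 0.04, "y": -0.24, "z": 0, "wx": 0, "wy": 0, "wz": 0},
    {"x": 0.07, "y": -0.4, "z": 0, "wx": 0, "wy": 0, "wz": 0},
    {"x": 0.1, "y": -0.57, "z": 0, "wx": 0, "wy": 0, "wz": 0},
    {"x": 0.13, "y": -0.72, "z": 0, "wx": 0, "wy": 0, "wz": 0},
    {"x": 0.16, "y": -0.84, "z": 0, "wx": 0, "wy": 0, "wz": 0},
    {"x": 0.167, "y": -0.888, "z": 0, "wx": 0, "wy": 0, "wz": 0},
    {"x": 0.167, "y": -0.888, "z": 0, "wx": 0, "wy": 0, "wz": 0}
  ]
}}

```text
t: 11.15
eef_pos: [0.4024, 0.3793, 0.121]
tool_rot: [-0.002, 0.985, 0.174, 0.003]
contact_force: [0.1, -0.6, -0.4]
gripper_width: 0.528
```

```bash
python3 - <<'E'
from h import *
go(.407,.372,.015,.3416)
E
```

```text
xyz [0.0055 0.0439 0.5301] w [-0.001  -0.0021  0.0023] cur yaw 0.349 to 0.342 q7 -2.35 t 11.15
```

{"method": "jog_arm", "body": {
  "plan": [
    {"x": 0.006, "y": 0.044, "z": 0.1, "wx": 0, "wy": 0, "wz": 0},
    {"x": 0.006, "y": 0.044, "z": 0.25, "wx": 0, "wy": -0.002, "wz": 0},
    {"x": 0.006, "y": 0.044, "z": 0.38, "wx": 0, "wy": -0.002, "wz": 0},
    {"x": 0.006, "y": 0.044, "z": 0.47, "wx": 0, "wy": -0.002, "wz": 0},
    {"x": 0.006, "y": 0.044, "z": 0.51, "wx": 0, "wy": -0.002, "wz": 0},
    {"x": 0.006, "y": 0.044, "z": 0.528, "wx": 0, "wy": -0.002, "wz": 0},
    {"x": 0.006, "y": 0.044, "z": 0.528, "wx": 0, "wy": -0.002, "wz": 0},
    {"x": 0.006, "y": 0.044, "z": 0.528, "wx": 0, "wy": -0.002, "wz": 0}
  ]
}}

```text
t: 11.82
eef_pos: [0.4079, 0.3712, 0.0163]
tool_rot: [-0.002, 0.985, 0.173, 0.0]
contact_force: [0.3, 0.3, 0.0]
gripper_width: 0.529
```

{"method": "jog_arm", "body": {
  "plan": [
    {"x": 0, "y": 0, "z": 0, "wx": 0, "wy": 0, "wz": 0},
    {"x": 0, "y": 0, "z": 0, "wx": 0, "wy": 0, "wz": 0},
    {"x": 0, "y": 0, "z": 0, "wx": 0, "wy": 0, "wz": 0},
    {"x": 0, "y": 0, "z": 0, "wx": 0, "wy": 0, "wz": 0},
    {"x": 0, "y": 0, "z": -0.05, "wx": 0, "wy": 0, "wz": 0},
    {"x": 0, "y": 0, "z": -0.15, "wx": 0, "wy": 0, "wz": 0},
    {"x": 0, "y": 0, "z": -0.25, "wx": 0, "wy": 0, "wz": 0},
    {"x": 0, "y": 0, "z": -0.35, "wx": 0, "wy": 0, "wz": 0},
    {"x": 0, "y": 0, "z": -0.35, "wx": 0, "wy": 0, "wz": 0}
  ],
  "hand": 1
}}

```text
t: 12.57
eef_pos: [0.4094, 0.3731, 0.0906]
tool_rot: [-0.003, 0.985, 0.173, 0.003]
contact_force: [-0.0, 0.1, -0.5]
gripper_width: 1.001
```

```bash
python3 - <<'E'
from h import *
go(.5516,.3674,.06,.2471)
E
```

```text
xyz [0.6576 0.2699 0.1561] w [-0.0019 -0.0022  0.0321] cur yaw 0.348 to 0.247 q7 -2.36 t 12.57
```

{"method": "jog_arm", "body": {
  "plan": [
    {"x": 0.1, "y": 0.04, "z": 0, "wx": 0, "wy": 0, "wz": 0},
    {"x": 0.25, "y": 0.1, "z": 0, "wx": 0, "wy": 0, "wz": 0.01},
    {"x": 0.42, "y": 0.17, "z": 0, "wx": 0, "wy": -0.002, "wz": 0.02},
    {"x": 0.56, "y": 0.23, "z": 0, "wx": 0, "wy": -0.002, "wz": 0.032},
    {"x": 0.65, "y": 0.27, "z": 0.05, "wx": 0, "wy": -0.002, "wz": 0.032},
    {"x": 0.658, "y": 0.27, "z": 0.15, "wx": -0.002, "wy": -0.002, "wz": 0.032},
    {"x": 0.658, "y": 0.27, "z": 0.15, "wx": -0.002, "wy": -0.002, "wz": 0.032},
    {"x": 0.658, "y": 0.27, "z": 0.15, "wx": -0.002, "wy": -0.002, "wz": 0.032}
  ]
}}

```text
t: 13.23
eef_pos: [0.5502, 0.367, 0.0602]
tool_rot: [0.001, 0.992, 0.124, -0.001]
contact_force: [0.7, 0.2, -0.6]
gripper_width: 0.999
```

```bash
python3 - <<'E'
from h import *
go(.5516,.3674,.003,.2471)
E
```

```text
xyz [ 0.0081 -0.0005  0.2857] w [0.0003 0.0009 0.0003] cur yaw 0.248 to 0.247 q7 -2.27 t 13.23
```

{"method": "jog_arm", "body": {
  "plan": [
    {"x": 0.006, "y": 0, "z": 0.1, "wx": 0, "wy": 0, "wz": 0},
    {"x": 0.006, "y": 0, "z": 0.19, "wx": 0, "wy": 0, "wz": 0},
    {"x": 0.006, "y": 0, "z": 0.26, "wx": 0, "wy": 0, "wz": 0},
    {"x": 0.006, "y": 0, "z": 0.285, "wx": 0, "wy": 0, "wz": 0},
    {"x": 0.006, "y": 0, "z": 0.285, "wx": 0, "wy": 0, "wz": 0},
    {"x": 0.006, "y": 0, "z": 0.285, "wx": 0, "wy": 0, "wz": 0}
  ]
}}

```text
t: 13.73
eef_pos: [0.5511, 0.3677, 0.0039]
tool_rot: [0.0, 0.992, 0.124, -0.001]
contact_force: [-0.1, -0.4, -1.0]
gripper_width: 0.999
```

{"method": "jog_arm", "body": {
  "plan": [
    {"x": 0, "y": 0, "z": 0, "wx": 0, "wy": 0, "wz": 0},
    {"x": 0, "y": 0, "z": 0, "wx": 0, "wy": 0, "wz": 0},
    {"x": 0, "y": 0, "z": 0, "wx": 0, "wy": 0, "wz": 0},
    {"x": 0, "y": 0, "z": 0, "wx": 0, "wy": 0, "wz": 0},
    {"x": 0, "y": 0, "z": 0, "wx": 0, "wy": 0, "wz": 0},
    {"x": 0, "y": 0, "z": 0, "wx": 0, "wy": 0, "wz": 0},
    {"x": 0, "y": 0, "z": 0, "wx": 0, "wy": 0, "wz": 0},
    {"x": 0, "y": 0, "z": 0, "wx": 0, "wy": 0, "wz": 0}
  ],
  "hand": -1
}}

```text
t: 14.4
eef_pos: [0.5517, 0.3683, 0.005]
tool_rot: [0.0, 0.992, 0.124, -0.0]
contact_force: [-0.5, -0.2, 5.6]
gripper_width: 0.527
```

```bash
python3 - <<'E'
from h import *
go(.405,-.362,.13,.2471)
E
```

```text
xyz [-1.6098  3.3587 -0.6241] w [-0.      0.0003  0.0005] cur yaw 0.249 to 0.247 q7 -2.3 t 14.4
```

{"method": "jog_arm", "body": {
  "plan": [
    {"x": 0, "y": 0, "z": -0.08, "wx": 0, "wy": 0, "wz": 0},
    {"x": 0, "y": 0, "z": -0.2, "wx": 0, "wy": 0, "wz": 0},
    {"x": -0.02, "y": 0.05, "z": -0.34, "wx": 0, "wy": 0, "wz": 0},
    {"x": -0.07, "y": 0.15, "z": -0.48, "wx": 0, "wy": 0, "wz": 0},
    {"x": -0.15, "y": 0.3, "z": -0.58, "wx": 0, "wy": 0, "wz": 0},
    {"x": -0.22, "y": 0.46, "z": -0.62, "wx": 0, "wy": 0, "wz": 0},
    {"x": -0.3, "y": 0.62, "z": -0.62, "wx": 0, "wy": 0, "wz": 0},
    {"x": -0.38, "y": 0.79, "z": -0.62, "wx": 0, "wy": 0, "wz": 0},
    {"x": -0.46, "y": 0.96, "z": -0.62, "wx": 0, "wy": 0, "wz": 0}
  ]
}}

```text
t: 15.15
eef_pos: [0.5093, 0.1579, 0.1293]
tool_rot: [0.0, 0.992, 0.124, -0.0]
contact_force: [0.4, 0.1, -0.7]
gripper_width: 0.528
```

{"method": "jog_arm", "body": {
  "plan": [
    {"x": -0.08, "y": 0.17, "z": 0, "wx": 0, "wy": 0, "wz": 0},
    {"x": -0.16, "y": 0.34, "z": 0, "wx": 0, "wy": 0, "wz": 0},
    {"x": -0.24, "y": 0.51, "z": 0, "wx": 0, "wy": 0, "wz": 0},
    {"x": -0.32, "y": 0.68, "z": 0, "wx": 0, "wy": 0, "wz": 0},
    {"x": -0.4, "y": 0.85, "z": 0, "wx": 0, "wy": 0, "wz": 0},
    {"x": -0.47, "y": 0.98, "z": 0, "wx": 0, "wy": 0, "wz": 0}
  ]
}}

```text
t: 15.65
eef_pos: [0.4654, -0.0584, 0.1294]
tool_rot: [0.001, 0.992, 0.123, -0.0]
contact_force: [0.4, -1.1, -0.6]
gripper_width: 0.528
```

```bash
python3 - <<'E'
from h import *
go(.405,-.362,.13,.2471)
E
```

```text
xyz [-6.6360e-01  1.3984e+00 -8.0000e-04] w [ 0.0003  0.0002 -0.0002] cur yaw 0.247 to 0.247 q7 -1.5 t 15.65
```

{"method": "jog_arm", "body": {
  "plan": [
    {"x": -0.07, "y": 0.14, "z": 0, "wx": 0, "wy": 0, "wz": 0},
    {"x": -0.14, "y": 0.3, "z": 0, "wx": 0, "wy": 0, "wz": 0},
    {"x": -0.22, "y": 0.46, "z": 0, "wx": 0, "wy": 0, "wz": 0},
    {"x": -0.3, "y": 0.63, "z": 0, "wx": 0, "wy": 0, "wz": 0},
    {"x": -0.38, "y": 0.8, "z": 0, "wx": 0, "wy": 0, "wz": 0},
    {"x": -0.43, "y": 0.9, "z": 0, "wx": 0, "wy": 0, "wz": 0}
  ]
}}

```text
t: 16.15
eef_pos: [0.4244, -0.2582, 0.1298]
tool_rot: [0.001, 0.993, 0.121, -0.0]
contact_force: [0.2, -1.0, -1.0]
gripper_width: 0.529
```

```bash
python3 - <<'E'
from h import *
go(.405,-.362,.0155,.2471)
E
```

```text
xyz [-0.218   0.4789  0.5732] w [ 0.0008  0.0004 -0.0014] cur yaw 0.243 to 0.247 q7 -1.05 t 16.15
```

{"method": "jog_arm", "body": {
  "plan": [
    {"x": -0.05, "y": 0.12, "z": 0, "wx": 0, "wy": 0, "wz": 0},
    {"x": -0.12, "y": 0.26, "z": 0, "wx": 0, "wy": 0, "wz": 0},
    {"x": -0.18, "y": 0.39, "z": 0, "wx": 0, "wy": 0, "wz": 0},
    {"x": -0.21, "y": 0.46, "z": 0.1, "wx": 0, "wy": 0, "wz": 0},
    {"x": -0.218, "y": 0.479, "z": 0.22, "wx": 0, "wy": 0, "wz": 0},
    {"x": -0.218, "y": 0.479, "z": 0.36, "wx": 0, "wy": 0, "wz": 0},
    {"x": -0.218, "y": 0.479, "z": 0.45, "wx": 0, "wy": 0, "wz": 0},
    {"x": -0.218, "y": 0.479, "z": 0.45, "wx": 0, "wy": 0, "wz": 0}
  ]
}}

```text
t: 16.82
eef_pos: [0.4024, -0.3603, 0.0366]
tool_rot: [-0.001, 0.993, 0.121, -0.003]
contact_force: [-0.9, 0.5, -0.2]
gripper_width: 0.527
```

```bash
python3 - <<'E'
from h import *
go(.405,-.362,.0155,.2471)
E
```

```text
xyz [0.0109 0.0116 0.1055] w [-0.0009  0.0018 -0.0015] cur yaw 0.242 to 0.247 q7 -0.9 t 16.82
```

{"method": "jog_arm", "body": {
  "plan": [
    {"x": 0.011, "y": 0.012, "z": 0.05, "wx": 0, "wy": 0.002, "wz": 0},
    {"x": 0.011, "y": 0.012, "z": 0.09, "wx": 0, "wy": 0.002, "wz": 0},
    {"x": 0.011, "y": 0.012, "z": 0.105, "wx": 0, "wy": 0.002, "wz": 0},
    {"x": 0.011, "y": 0.012, "z": 0.105, "wx": 0, "wy": 0.002, "wz": 0},
    {"x": 0.011, "y": 0.012, "z": 0.105, "wx": 0, "wy": 0.002, "wz": 0}
  ]
}}

```text
t: 17.23
eef_pos: [0.4054, -0.3623, 0.0161]
tool_rot: [-0.001, 0.993, 0.121, 0.001]
contact_force: [-0.2, 0.4, 0.1]
gripper_width: 0.527
```

{"method": "jog_arm", "body": {
  "plan": [
    {"x": 0, "y": 0, "z": 0, "wx": 0, "wy": 0, "wz": 0},
    {"x": 0, "y": 0, "z": 0, "wx": 0, "wy": 0, "wz": 0},
    {"x": 0, "y": 0, "z": 0, "wx": 0, "wy": 0, "wz": 0},
    {"x": 0, "y": 0, "z": 0, "wx": 0, "wy": 0, "wz": 0},
    {"x": 0, "y": 0, "z": -0.05, "wx": 0, "wy": 0, "wz": 0},
    {"x": 0, "y": 0, "z": -0.15, "wx": 0, "wy": 0, "wz": 0},
    {"x": 0, "y": 0, "z": -0.3, "wx": 0, "wy": 0, "wz": 0},
    {"x": 0, "y": 0, "z": -0.5, "wx": 0, "wy": 0, "wz": 0},
    {"x": 0, "y": 0, "z": -0.5, "wx": 0, "wy": 0, "wz": 0}
  ],
  "hand": 1
}}

```text
t: 17.98
eef_pos: [0.409, -0.365, 0.1235]
tool_rot: [0.003, 0.993, 0.121, 0.004]
contact_force: [0.6, -0.7, 0.7]
gripper_width: 1.0
```

```bash
python3 - <<'E'
from h import *
go(.542,.1795,.12,-.033)
E
```

```text
xyz [ 1.2989 -2.4836  0.0112] w [ 0.0018 -0.0029  0.0877] cur yaw 0.242 to -0.033 q7 -0.85 t 17.98
```

{"method": "jog_arm", "body": {
  "plan": [
    {"x": 0.05, "y": -0.1, "z": 0, "wx": 0, "wy": 0, "wz": 0},
    {"x": 0.13, "y": -0.26, "z": 0, "wx": 0, "wy": 0, "wz": 0},
    {"x": 0.22, "y": -0.43, "z": 0, "wx": 0, "wy": 0, "wz": 0},
    {"x": 0.31, "y": -0.6, "z": 0, "wx": 0, "wy": 0, "wz": 0},
    {"x": 0.4, "y": -0.77, "z": 0, "wx": 0, "wy": 0, "wz": 0},
    {"x": 0.49, "y": -0.94, "z": 0, "wx": 0, "wy": 0, "wz": 0}
  ]
}}

```text
t: 18.48
eef_pos: [0.4593, -0.1575, 0.1238]
tool_rot: [0.003, 0.993, 0.121, 0.005]
contact_force: [1.4, -0.2, -0.4]
gripper_width: 1.0
```

{"method": "jog_arm", "body": {
  "plan": [
    {"x": 0.09, "y": -0.17, "z": 0, "wx": 0, "wy": 0, "wz": 0},
    {"x": 0.18, "y": -0.34, "z": 0, "wx": 0, "wy": 0, "wz": 0},
    {"x": 0.27, "y": -0.51, "z": 0, "wx": 0, "wy": 0, "wz": 0.02},
    {"x": 0.36, "y": -0.68, "z": 0, "wx": 0, "wy": 0, "wz": 0.04},
    {"x": 0.44, "y": -0.84, "z": 0, "wx": 0, "wy": 0, "wz": 0.06},
    {"x": 0.5, "y": -0.95, "z": 0, "wx": 0, "wy": 0, "wz": 0.08}
  ]
}}

```text
t: 18.98
eef_pos: [0.5114, 0.0551, 0.1243]
tool_rot: [0.002, 1.0, -0.005, 0.006]
contact_force: [0.2, 0.5, 0.1]
gripper_width: 1.002
```

```bash
python3 - <<'E'
from h import *
go(.54,.1795,.07,-.033)
E
```

```text
xyz [ 0.1338 -0.6245  0.2707] w [ 0.0011 -0.004   0.0076] cur yaw -0.009 to -0.033 q7 -1.99 t 18.98
```

{"method": "jog_arm", "body": {
  "plan": [
    {"x": 0.03, "y": -0.13, "z": 0, "wx": 0, "wy": 0, "wz": 0},
    {"x": 0.06, "y": -0.29, "z": 0, "wx": 0, "wy": -0.004, "wz": 0.008},
    {"x": 0.1, "y": -0.45, "z": 0, "wx": 0, "wy": -0.004, "wz": 0.008},
    {"x": 0.13, "y": -0.58, "z": 0, "wx": 0, "wy": -0.004, "wz": 0.008},
    {"x": 0.134, "y": -0.625, "z": 0.1, "wx": 0, "wy": -0.004, "wz": 0.008},
    {"x": 0.134, "y": -0.625, "z": 0.2, "wx": 0, "wy": -0.004, "wz": 0.008},
    {"x": 0.134, "y": -0.625, "z": 0.2, "wx": 0, "wy": -0.004, "wz": 0.008},
    {"x": 0.134, "y": -0.625, "z": 0.2, "wx": 0, "wy": -0.004, "wz": 0.008}
  ]
}}

```text
t: 19.65
eef_pos: [0.5392, 0.1791, 0.0839]
tool_rot: [0.002, 1.0, -0.017, -0.001]
contact_force: [0.3, 0.7, 0.4]
gripper_width: 0.999
```

```bash
python3 - <<'E'
from h import *
go(.54,.180,.001,-.033)
im=cams.read_camera("top")
cv2.imwrite("pics/c2.png",cv2.resize(im[90:290,130:530],None,fx=2,fy=2)[:,:,::-1])
E
```

```text
xyz [ 0.0049 -0.0065  0.4146] w [ 0.0015  0.0006 -0.0004] cur yaw -0.034 to -0.033 q7 -2.26 t 19.65
```

View pics/c2.png

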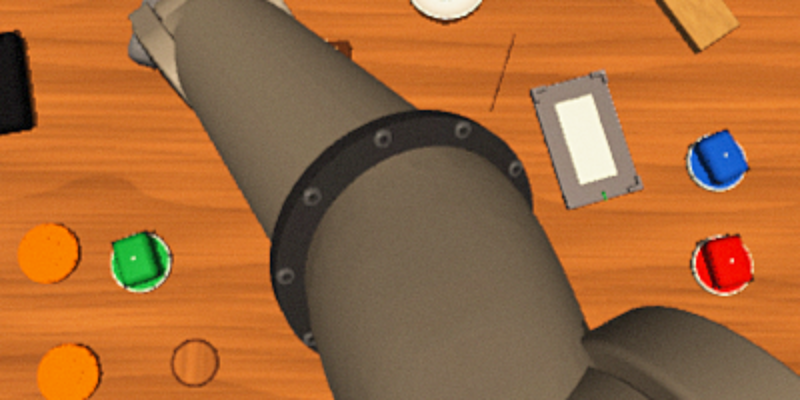

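{"method": "jog_arm", "body": {
  "plan": [
    {"x": 0.005, "y": -0.006, "z": 0.12, "wx": 0, "wy": 0, "wz": 0},
    {"x": 0.005, "y": -0.006, "z": 0.23, "wx": 0.0015, "wy": 0, "wz": 0},
    {"x": 0.005, "y": -0.006, "z": 0.33, "wx": 0.0015, "wy": 0, "wz": 0},
    {"x": 0.005, "y": -0.006, "z": 0.39, "wx": 0.0015, "wy": 0, "wz": 0},
    {"x": 0.005, "y": -0.006, "z": 0.412, "wx": 0.0015, "wy": 0, "wz": 0},
    {"x": 0.005, "y": -0.006, "z": 0.417, "wx": 0.0015, "wy": 0, "wz": 0},
    {"x": 0.005, "y": -0.006, "z": 0.417, "wx": 0.0015, "wy": 0, "wz": 0}
  ]
}}

```text
t: 20.28
eef_pos: [0.5417, 0.1801, 0.0024]
tool_rot: [-0.001, 1.0, -0.018, 0.001]
contact_force: [-0.2, -0.5, 0.3]
gripper_width: 0.999
```

{"method": "jog_arm", "body": {
  "plan": [
    {"x": 0, "y": 0, "z": 0, "wx": 0, "wy": 0, "wz": 0},
    {"x": 0, "y": 0, "z": 0, "wx": 0, "wy": 0, "wz": 0},
    {"x": 0, "y": 0, "z": 0, "wx": 0, "wy": 0, "wz": 0},
    {"x": 0, "y": 0, "z": 0, "wx": 0, "wy": 0, "wz": 0},
    {"x": 0, "y": 0, "z": 0, "wx": 0, "wy": 0, "wz": 0},
    {"x": 0, "y": 0, "z": 0, "wx": 0, "wy": 0, "wz": 0}
  ],
  "hand": -1,
  "grip_force": 30
}}

```text
t: 20.78
eef_pos: [0.5427, 0.1805, 0.0039]
tool_rot: [-0.001, 1.0, -0.018, 0.002]
contact_force: [-1.4, -1.2, 5.5]
gripper_width: 0.715
```

```bash
python3 - <<'E'
from h import *
go(.540-.075,.1815,.003,-.033)
print(monitor.get_obs()["contact_force"])
E
```

```text
xyz [-0.3887  0.0087  0.0032] w [-0.0006 -0.0011 -0.0008] cur yaw -0.036 to -0.033 q7 -2.31 t 20.78
[-1.37800025 -1.1853902   5.50238083]
```

{"method": "jog_arm", "body": {
  "plan": [
    {"x": -0.02, "y": 0, "z": 0, "wx": 0, "wy": 0, "wz": 0},
    {"x": -0.06, "y": 0.001, "z": 0, "wx": 0, "wy": 0, "wz": 0},
    {"x": -0.1, "y": 0.002, "z": 0, "wx": 0, "wy": 0, "wz": 0},
    {"x": -0.14, "y": 0.003, "z": 0, "wx": 0, "wy": 0, "wz": 0},
    {"x": -0.18, "y": 0.004, "z": 0, "wx": 0, "wy": 0, "wz": 0},
    {"x": -0.22, "y": 0.005, "z": 0, "wx": 0, "wy": 0, "wz": 0},
    {"x": -0.26, "y": 0.006, "z": 0, "wx": 0, "wy": 0, "wz": 0},
    {"x": -0.3, "y": 0.007, "z": 0, "wx": 0, "wy": 0, "wz": 0},
    {"x": -0.34, "y": 0.008, "z": 0, "wx": 0, "wy": 0, "wz": 0},
    {"x": -0.38, "y": 0.008, "z": 0, "wx": 0, "wy": 0, "wz": 0},
    {"x": -0.4, "y": 0.008, "z": 0, "wx": 0, "wy": 0, "wz": 0},
    {"x": -0.4, "y": 0.008, "z": 0, "wx": 0, "wy": 0, "wz": 0}
  ]
}}

```text
t: 21.78
eef_pos: [0.4616, 0.1819, 0.0039]
tool_rot: [-0.001, 1.0, -0.017, 0.001]
contact_force: [-2.8, -0.1, 8.5]
gripper_width: 0.713
```

```bash
python3 - <<'E'
from h import *
go(.497,.1815,.003,-.033)
im=cams.read_camera("scene")
cv2.imwrite("pics/c3.png",cv2.resize(im[100:280,250:480],None,fx=3,fy=3)[:,:,::-1])
E
```

```text
xyz [ 0.1771 -0.0039  0.0049] w [-0.0006 -0.0009 -0.0006] cur yaw -0.035 to -0.033 q7 -2.4 t 21.78
```

View pics/c3.png

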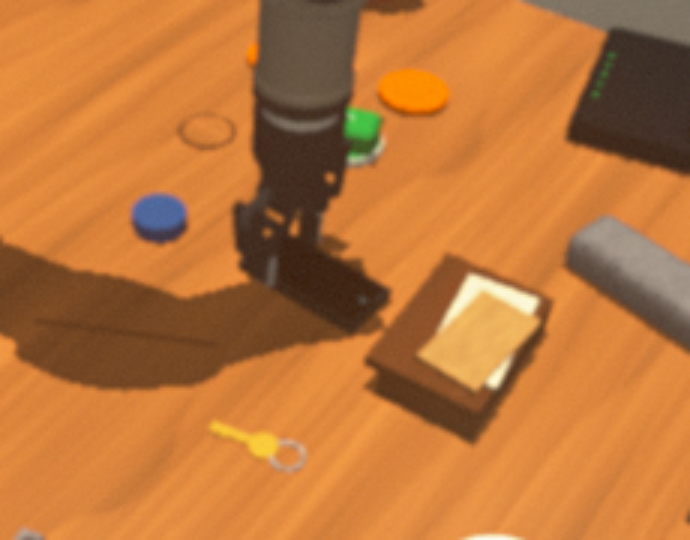

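{"method": "jog_arm", "body": {
  "plan": [
    {"x": 0, "y": 0, "z": 0, "wx": 0, "wy": 0, "wz": 0},
    {"x": 0, "y": 0, "z": 0, "wx": 0, "wy": 0, "wz": 0},
    {"x": 0, "y": 0, "z": 0, "wx": 0, "wy": 0, "wz": 0},
    {"x": 0, "y": 0, "z": 0, "wx": 0, "wy": 0, "wz": 0},
    {"x": 0.04, "y": 0, "z": 0, "wx": 0, "wy": 0, "wz": 0},
    {"x": 0.1, "y": -0.002, "z": 0.005, "wx": 0, "wy": 0, "wz": 0},
    {"x": 0.15, "y": -0.004, "z": 0.01, "wx": 0, "wy": 0, "wz": 0},
    {"x": 0.158, "y": -0.004, "z": 0.01, "wx": 0, "wy": 0, "wz": 0},
    {"x": 0.158, "y": -0.004, "z": 0.01, "wx": 0, "wy": 0, "wz": 0}
  ],
  "hand": 1
}}

```text
t: 22.58
eef_pos: [0.4941, 0.1815, 0.0018]
tool_rot: [-0.001, 1.0, -0.018, 0.001]
contact_force: [-0.5, -0.8, 0.1]
gripper_width: 1.0
```

{"method": "jog_arm", "body": {
  "plan": [
    {"x": 0, "y": 0, "z": 0, "wx": 0, "wy": 0, "wz": 0},
    {"x": 0, "y": 0, "z": 0, "wx": 0, "wy": 0, "wz": 0},
    {"x": 0, "y": 0, "z": 0, "wx": 0, "wy": 0, "wz": 0},
    {"x": 0, "y": 0, "z": 0, "wx": 0, "wy": 0, "wz": 0},
    {"x": 0, "y": 0, "z": 0, "wx": 0, "wy": 0, "wz": 0},
    {"x": 0, "y": 0, "z": 0, "wx": 0, "wy": 0, "wz": 0},
    {"x": 0, "y": 0, "z": 0, "wx": 0, "wy": 0, "wz": 0}
  ],
  "hand": -1,
  "grip_force": 50
}}

```text
t: 23.17
eef_pos: [0.4937, 0.1814, 0.0022]
tool_rot: [-0.001, 1.0, -0.018, 0.001]
contact_force: [-2.4, -0.2, 5.4]
gripper_width: 0.708
```

```bash
python3 - <<'E'
from h import *
go(.5675,-.1945,.12,.278)
E
```

```text
xyz [ 0.4378  1.8642 -0.5908] w [-0.0003 -0.0008 -0.0999] cur yaw -0.036 to 0.278 q7 -2.37 t 23.17
```

{"method": "jog_arm", "body": {
  "plan": [
    {"x": 0, "y": 0, "z": -0.05, "wx": 0, "wy": 0, "wz": 0},
    {"x": 0, "y": 0, "z": -0.15, "wx": 0, "wy": 0, "wz": 0},
    {"x": 0, "y": 0, "z": -0.28, "wx": 0, "wy": 0, "wz": 0},
    {"x": 0, "y": 0.02, "z": -0.4, "wx": 0, "wy": 0, "wz": 0},
    {"x": 0, "y": 0.08, "z": -0.5, "wx": 0, "wy": 0, "wz": 0},
    {"x": 0, "y": 0.18, "z": -0.57, "wx": 0, "wy": 0, "wz": 0},
    {"x": 0.02, "y": 0.32, "z": -0.59, "wx": 0, "wy": 0, "wz": 0},
    {"x": 0.06, "y": 0.46, "z": -0.59, "wx": 0, "wy": 0, "wz": 0},
    {"x": 0.1, "y": 0.61, "z": -0.59, "wx": 0, "wy": 0, "wz": -0.01},
    {"x": 0.14, "y": 0.75, "z": -0.59, "wx": 0, "wy": 0, "wz": -0.03},
    {"x": 0.18, "y": 0.86, "z": -0.59, "wx": 0, "wy": 0, "wz": -0.05},
    {"x": 0.2, "y": 0.92, "z": -0.59, "wx": 0, "wy": 0, "wz": -0.06}
  ]
}}

```text
t: 24.17
eef_pos: [0.5268, -0.0078, 0.1203]
tool_rot: [0.0, 0.997, 0.076, 0.001]
contact_force: [0.8, 0.4, -1.5]
gripper_width: 0.708
```

```bash
python3 - <<'E'
from h import *
go(.5675,-.1945,.12,.278)
E
```

```text
xyz [0.0596 0.9536 0.0024] w [ 0.0002 -0.0007 -0.04  ] cur yaw 0.152 to 0.278 q7 -1.71 t 24.17
```

{"method": "jog_arm", "body": {
  "plan": [
    {"x": 0.01, "y": 0.1, "z": 0, "wx": 0, "wy": 0, "wz": 0},
    {"x": 0.02, "y": 0.22, "z": 0, "wx": 0, "wy": 0, "wz": -0.01},
    {"x": 0.03, "y": 0.36, "z": 0, "wx": 0, "wy": 0, "wz": -0.02},
    {"x": 0.04, "y": 0.5, "z": 0, "wx": 0, "wy": 0, "wz": -0.03},
    {"x": 0.05, "y": 0.65, "z": 0, "wx": 0, "wy": 0, "wz": -0.04},
    {"x": 0.06, "y": 0.79, "z": 0, "wx": 0, "wy": 0, "wz": -0.04},
    {"x": 0.06, "y": 0.9, "z": 0, "wx": 0, "wy": 0, "wz": -0.04},
    {"x": 0.06, "y": 0.953, "z": 0.1, "wx": 0, "wy": 0, "wz": -0.04},
    {"x": 0.06, "y": 0.953, "z": 0.2, "wx": 0, "wy": 0, "wz": -0.04},
    {"x": 0.06, "y": 0.953, "z": 0.3, "wx": 0, "wy": 0, "wz": -0.04},
    {"x": 0.06, "y": 0.953, "z": 0.3, "wx": 0, "wy": 0, "wz": -0.04},
    {"x": 0.06, "y": 0.953, "z": 0.3, "wx": 0, "wy": 0, "wz": -0.04}
  ]
}}

```text
t: 25.17
eef_pos: [0.5665, -0.1938, 0.06]
tool_rot: [-0.0, 0.99, 0.139, -0.0]
contact_force: [0.6, 0.8, -1.3]
gripper_width: 0.705
```

```bash
python3 - <<'E'
from h import *
go(.5675,-.1945,.011,.278)
o=cams.read_camera("top");s=cams.read_camera("scene")
cv2.imwrite("pics/c4.png",np.hstack([cv2.resize(o[100:240,340:480],None,fx=2.7,fy=2.7),cv2.resize(s[220:360,210:350],None,fx=2.7,fy=2.7)])[:,:,::-1])
E
```

```text
xyz [0.0037 0.005  0.2452] w [-0.0003  0.      0.0001] cur yaw 0.278 to 0.278 q7 -1.29 t 25.17
```

View pics/c4.png

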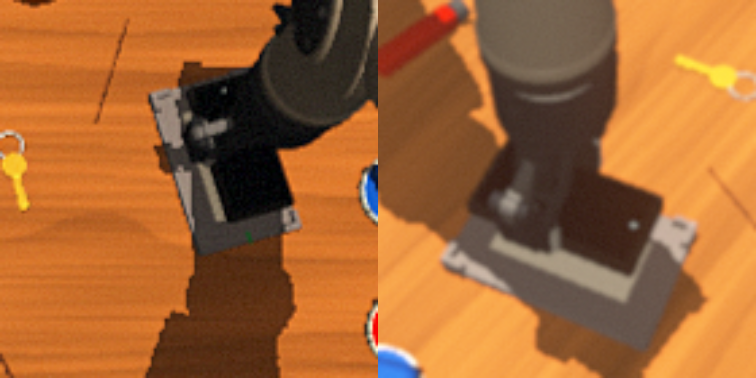

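{"method": "jog_arm", "body": {
  "plan": [
    {"x": 0.004, "y": 0.005, "z": 0.06, "wx": 0, "wy": 0, "wz": 0},
    {"x": 0.004, "y": 0.005, "z": 0.13, "wx": 0, "wy": 0, "wz": 0},
    {"x": 0.004, "y": 0.005, "z": 0.19, "wx": 0, "wy": 0, "wz": 0},
    {"x": 0.004, "y": 0.005, "z": 0.23, "wx": 0, "wy": 0, "wz": 0},
    {"x": 0.004, "y": 0.005, "z": 0.247, "wx": 0, "wy": 0, "wz": 0},
    {"x": 0.004, "y": 0.005, "z": 0.247, "wx": 0, "wy": 0, "wz": 0},
    {"x": 0.004, "y": 0.005, "z": 0.247, "wx": 0, "wy": 0, "wz": 0}
  ]
}}

```text
t: 25.85
eef_pos: [0.5696, -0.1947, 0.0121]
tool_rot: [0.0, 0.99, 0.139, 0.002]
contact_force: [0.1, 0.3, -0.8]
gripper_width: 0.705
```

{"method": "jog_arm", "body": {
  "plan": [
    {"x": 0, "y": 0, "z": 0, "wx": 0, "wy": 0, "wz": 0},
    {"x": 0, "y": 0, "z": 0, "wx": 0, "wy": 0, "wz": 0},
    {"x": 0, "y": 0, "z": 0, "wx": 0, "wy": 0, "wz": 0},
    {"x": 0, "y": 0, "z": 0, "wx": 0, "wy": 0, "wz": 0},
    {"x": 0, "y": 0, "z": -0.05, "wx": 0, "wy": 0, "wz": 0},
    {"x": 0, "y": 0, "z": -0.15, "wx": 0, "wy": 0, "wz": 0},
    {"x": 0, "y": 0, "z": -0.3, "wx": 0, "wy": 0, "wz": 0},
    {"x": 0, "y": 0, "z": -0.5, "wx": 0, "wy": 0, "wz": 0},
    {"x": -0.1, "y": -0.15, "z": -0.55, "wx": 0, "wy": 0, "wz": 0},
    {"x": -0.2, "y": -0.3, "z": -0.6, "wx": 0, "wy": 0, "wz": 0},
    {"x": -0.3, "y": -0.45, "z": -0.6, "wx": 0, "wy": 0, "wz": 0},
    {"x": -0.4, "y": -0.6, "z": -0.6, "wx": 0, "wy": 0, "wz": 0}
  ],
  "hand": 1
}}

```text
t: 26.85
eef_pos: [0.4587, -0.1006, 0.1332]
tool_rot: [0.001, 0.99, 0.139, 0.003]
contact_force: [-0.1, 0.8, 0.2]
gripper_width: 0.998
```

{"method": "jog_arm", "body": {
  "plan": [
    {"x": -0.1, "y": -0.16, "z": 0, "wx": 0, "wy": 0, "wz": 0},
    {"x": -0.1, "y": -0.32, "z": 0, "wx": 0, "wy": 0, "wz": 0},
    {"x": -0.1, "y": -0.48, "z": 0, "wx": 0, "wy": 0, "wz": 0},
    {"x": -0.1, "y": -0.6, "z": 0, "wx": 0, "wy": 0, "wz": 0},
    {"x": -0.1, "y": -0.6, "z": 0, "wx": 0, "wy": 0, "wz": 0},
    {"x": -0.1, "y": -0.6, "z": 0, "wx": 0, "wy": 0, "wz": 0}
  ]
}}

```text
t: 27.35
eef_pos: [0.4066, 0.0103, 0.1337]
tool_rot: [0.001, 0.99, 0.14, 0.004]
contact_force: [-0.5, 0.4, -0.5]
gripper_width: 1.004
```

```bash
python3 - <<'E'
from h import *
np.set_printoptions(precision=4,suppress=1)
im=cams.read_camera("top");sc=cams.read_camera("scene");cv2.imwrite("pics/topf.png",im[:,:,::-1])
a=cv2.resize(im[95:265,170:530],None,fx=2.2,fy=2.2);b=cv2.resize(sc[120:400,130:430],None,fx=1,fy=1)
cv2.imwrite("pics/c5.png",a[:,:,::-1])
m=hmask(im,"black",(421,155),36);p=back("top",(421,155),.02)
print("phone",*fit("top",m,lambda p:box(*p,.021,.021),[p[0],p[1],.28,.126,.06],[.005,.005,.05,.004,.004]),m.sum())
print(monitor.get_obs()["contact_force"])
E
```

```text
phone [ 0.567  -0.1924  0.2752  0.1236  0.0604] 0.03144307149161518 1133.0
[-0.5786 -0.8887 -0.6876]
```

View pics/c5.png

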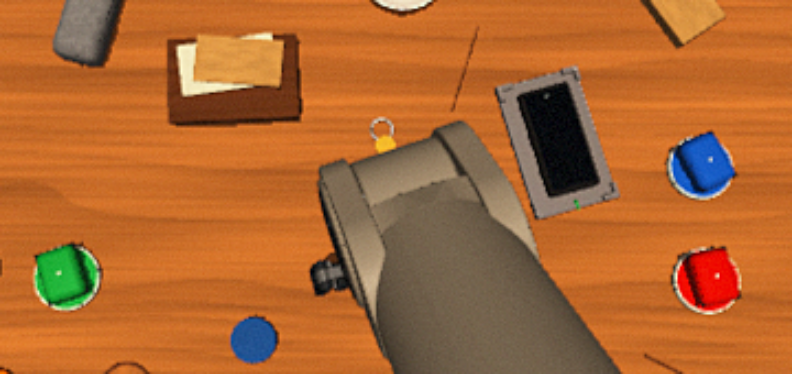

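```bash
python3 - <<'E'
from h import *
print(back("top",(495.9,221.8),.036),back("top",(196.4,218.6),.036),back("top",(493,167.4),.036),"pads (.405,-.362),(.405,.372),(.538,-.3625)")
bot.hand_in()
E
```

```text
[ 0.40334392 -0.36216229  0.036     ] [0.40760679 0.37079787 0.036     ] [ 0.53952671 -0.36313946  0.036     ] pads (.405,-.362),(.405,.372),(.538,-.3625)
the job is handed in; nothing more can be done
```

The job is handed in at about 27 s of the 118 s allowed; no verdict was reported. I picked the blue, green and red cases in turn and set each on its own pad. I then slid the phone about 80 mm forward clear of the riser, regripped it at its middle and laid it screen up in the cradle.

| Device | Offset from target centre (top camera) |
|---|---|
| Phone | about 2 mm, length within 0.01 rad of the cradle's |
| Red case | about 2 mm |
| Blue case | about 2 mm |
| Green case | about 3 mm |

- **Release:** The gripper was open and well away from everything, and the wrist force read near zero.
- **Key:** It was not measured at the end. In the last view the arm hid all but its ring, but it looked undisturbed in every picture.
- **Heights and tilt:** I judged these only by eye; everything looked flat and upright.
- **Phone against the riser:** That contact force is not shown directly. The most the wrist sensor read at the end of the moves around the slide was about 9 N, mostly vertical.
- **Failed check:** A colour fit of the blue case on its pad failed because case and ring share a colour. I located the cases on their pads by the white dot on their tops instead, and for the blue case its outline agreed.

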